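Clamp a lidded meal tray square against the stop, then release it

ROBOT

A 6-joint arm with a two-finger parallel gripper is mounted at the origin on the work surface. World frame = base frame: x ahead of the robot, y to its left, z up, the work surface at z = 0. Lengths are in m, angles in degrees, forces in N, time in s.
With the tool pointing down it reaches from about 0.25 to 0.725 m from the base axis. Payload 9.7 kg.
Tool frame: the origin (TCP) lies at the very end of the fingers, on their centre line; the grasp point (between the pads) lies 19 mm behind it (r.grip_depth is the distance from the TCP to the grasp point, in m); z points along the fingers, y is the line along which they close (so a half turn about z gives the same grasp; the last joint's range is limited). The gripper opens to 85 mm and grips with 20 to 120 N. Pads are 22 mm wide; open, the fingers measure 114 mm over their backs; the gripper's body (76 mm by 85 mm) begins 54 mm behind the grasp point. The pads swing forward as they close: fully open they stand 13 mm farther back than shut.
Start: joints at [-73.109, 4.979, 10.078, 95.1, 0, 90], TCP at [0.16, -0.526, 0.231] pointing down, gripper open.
Joint ranges: [-179.16, 179.16], [-48.56, 103.87], [-65.8, 70.77], [-126.05, 130.52], [-82.76, 87.17], [-180, 180]. Speed limits (degrees/s): [127.2, 127.2, 147.25, 180, 180, 180].

INTERFACE

Orientations are given as [roll, pitch, yaw] about the fixed x, y, z axes, in that order (R = Rz(yaw) Ry(pitch) Rx(roll)).
In Python, from cell import r, cams, regions_of, spot_point gives the robot as it stands.
- The arm moves only by the shell command python3 -m jog 'ROWS'. ROWS is a JSON object of lists of equal length, an entry for each row: "translation": the shift along the tool's x, y, z in m, a list of three; "angular": the turn, a rotation vector about the tool's x, y, z in degrees, a list of three; "jaw": the gripper command: -1 is fully open, 1 is shut, values between are in proportion. A call has 1 to 20 rows; each row shifts and turns the commanded pose from where the row before left it, along the tool's axes as they then stand; what a row does not reach is not made up. A row lasts 1/8 s, in which the tool goes at most 62.5 mm and 10.7 degrees, less where a joint would pass 70% of its speed; a pose out of reach is approached as far as the arm can. A call is refused whole if a number of a shift passes 0.0625 or a number of a turn 10.7, either way. A call with a gripper value outside its range is refused whole. The fingers move at their own pace and stop on an object; the grip force is fixed at half the most. Time passes only in rows, so rows that do not move let the fingers close. It gives the time, the measured TCP pose, the force, the opening and the grip force at its end, in the units of the state.
- r.sense(): the state, without advancing time (a new reading comes with each control period).
- cams.capture(name): name is "scene" or "top"; returns a dict with "frame" (480x640x3 uint8, blue, green, red), "fx", "fy", "cx", "cy" (pixels), "k1" (the pictures are not rectified: a ray, as slopes to the right and down, at radius r is drawn at 1 + k1 r^2 times it, then the intrinsics apply), "eye" and "orientation" of the camera in the world. Camera axes: x right, y down, z forward; pixel columns grow to the right and rows downward; lengths in m; the calibration is good to about 2 mm. A picture is of the moment at which its call begins. There is no depth.
- r.close_job(): hands the job in; it is judged then, once.
Trained networks look in a picture, given as the dict that the camera call returned (one of the last four; its "shot" number tells which), for a name from the list of things; names that differ only in an ending like _2 or _b are one class to them, and where a whole thing is asked for, a point or a joint stands for the part that bears it (a point fixed in the world has none). Each returns a list of dicts, best first, with "score" (0 to 1); they miss things now and then, are a little off and sometimes report something else, mostly with a low value. They report only what shows in the picture. A call takes as long as a camera call. They do not tell look-alikes from the thing itself.
- regions_of(picture, label): "pixels" (480x640 bool, what is visible of it).
- spot_point(picture, label): "at" ([x, y, z] in m, in the coordinates of the camera as it stood for that picture, good to about 4 mm: a listed point, or the origin of a listed thing).
The state is a dict: "time_s": time; "joint_pos": joint angles; "joint_vel": joint speeds; "joint_efforts": joint torques, N m; "eef_pos": TCP position; "tcp_rot": TCP orientation; "contact_force": force on the tool from outside, world axes, zero at the start; "torque": the same for the moment, N m; "finger_gap": opening from 0.0 (shut) to 1.0 (fully open); "finger_force": force on a finger pad.
Only numpy, scipy, OpenCV 4.12 (cv2) and the standard library are available. Lean on these libraries where they do the work, as an engineer would, in place of code of your own. Each camera call takes 0.05 s, during which the arm holds its last target. There are 200 camera calls.

TASK

Press the clamp's trigger down again and again, letting it come fully up between strokes, until the jaw holds the lidded meal tray firmly against the metal stop. Then press the release lever down so that the jaw slides fully back home, and leave the tray standing at the stop. Work only the trigger and the release lever: do not touch the tray or the jaw.

Things in the scene. Friction and masses are not known exactly. Their poses are not given: they have to be found in the camera images.
- trigger_pad (a point): pressing point on top of the trigger: black lever at the rear of the clamp head, 85 x 30 mm, 72 mm behind its hinge (95 mm above the table). At rest it rises 20 deg to the rear, point 124 mm up; a full stroke lowers the point 48 mm almost straight down (7 to 18 N, then an end stop; at least 45 mm is needed) and ratchets the jaw 16 mm on; part strokes gain nothing. Springs back up.
- release_pad (a point): pressing point on top of the release lever: black paddle 40 x 34 mm in front of the clamp head, over the toothed bar, 69 mm above the table, about 193 mm ahead of the trigger's point (that way is along the clamp, jaw to stop). Pressed 15 to 18 mm down (5 to 15 N, then an end stop) and held about 1 s, it frees the ratchet and springs slide the jaw home. Springs back up.
- jaw_bar (a joint): how far the toothed bar carrying the jaw has advanced, m: 0 = fully home, 0.112 = end. The jaw plate (110 mm wide, 40 mm high) is sprung on it and yields up to 36 mm at 4 to 9 N once the tray is at the stop; to clamp firmly, give one more full stroke after the tray has reached the stop.
- tray_mid (a point): centre of the lidded meal tray, 21 mm above its underside: aluminium with a brown card lid, 135 mm along the clamp (its x axis) by 190 mm, 44 mm high, 0.3 to 0.5 kg, loose on the white board (12 mm thick) between jaw and stop.
- stop_face (a point): middle of the jaw-side face of the fixed aluminium stop bar (190 mm long, 46 mm high) at the far end of the board; its x axis points along the clamp away from the jaw. A tray flush with it has its centre 67.5 mm before it (x = -67.5 mm).
There are look-alikes about, which are no part of the job. What is shaped like the part that bears tray_mid but purple or red is not meant.

How it is judged (in metres and radians):
On the way, in this order (a step that is already met when the one before it is completed fails the run):
1. the jaw clamps the tray against the stop (x of tray_mid in the frame of stop_face above -0.0775 m and contact force between jaw_bar and tray above 3 N), for 0.3 s.
2. the jaw is back home (value of joint jaw_bar below 0.01 m), for 0.2 s.
At the end, for the whole second after the job is handed in: the tray was clamped against the stop, and now stands flat and at rest within 10 mm of it and within 10 degrees of square, with the jaw within 10 mm of fully home (value of joint jaw_bar below 0.01 m and x of tray_mid in the frame of stop_face above -0.0775 m and angle between the x axis of tray_mid and the x axis of stop_face, either way round below 0.17 rad and angle between tray_mid's own z axis and vertical below 0.1 rad and linear speed of tray below 0.02 m/s); the robot touches nothing.
It fails at once if the robot touches the tray (contact force between any of the fingers, the arm and tray above 1 N).
It fails at once if the robot touches the jaw (contact force between any of the fingers, the arm and jaw_bar above 1 N).
It also fails if it takes over 54 s, if anything falls off the work surface, if the arm or the gripper's body presses on something with over 40 N, if the wrist force passes 120 N, or if a joint passes its speed limit or range.

## Working session

There is one attempt and no reset: what is moved stays moved. The work goes in short steps, Python scripts to look and compute and a shell command to move; the robot and the scene stay as the last step left them, time stands still between calls to the robot, and variables do not carry over. Pictures are saved under pics/ and viewed, at most 10 in all, crops included, and the job is handed in when it is done.

```bash
mkdir -p pics
cat > h.py <<'E'
import numpy as np, cv2
from scipy.spatial.transform import Rotation as R
from cell import r, cams, regions_of, spot_point
def pose(p):
    o=np.array(p["orientation"],float)
    M=o if o.shape==(3,3) else R.from_euler('xyz',o,degrees=True).as_matrix()
    return np.array(p["eye"]),M
def world(p,at):
    e,M=pose(p); return e+M@np.array(at)
def pix(p,w):
    e,M=pose(p); c=M.T@(np.array(w)-e); s=c[:2]/c[2]; s=s*(1+p["k1"]*(s@s))
    return np.array([p["fx"]*s[0]+p["cx"],p["fy"]*s[1]+p["cy"]])
E
python3 - <<'E'
from h import *
for n in("scene","top"):
    p=cams.capture(n); cv2.imwrite(f"pics/{n}0.png",p["frame"]); print(n,p["eye"],p["orientation"],p["fx"],p["k1"])
    for l in("trigger_pad","release_pad","jaw_bar","tray_mid","stop_face"):
        for d in spot_point(p,l)[:4]:
            w=world(p,d["at"]); print(l,round(d["score"],2),w.round(3),pix(p,w).round())
print(r.sense())
E
```

```text
scene [ 0.99803429 -0.45943299  1.06130075] [-1.44477239e+02  9.30115063e-02  4.90201945e+01] 464.7266395772445 -0.021807150547357115
trigger_pad 0.85 [ 0.496 -0.197  0.123] [257. 284.]
release_pad 0.71 [ 0.467 -0.01   0.069] [310. 246.]Traceback (most recent call last):
  File "<stdin>", line 5, in <module>
ValueError: it knows: release_pad, stop_face, tray_mid, trigger_pad
```

Run:
```python
from h import *
for n in("scene","top"):
    p=cams.capture(n); cv2.imwrite(f"pics/{n}0.png",p["frame"]); print(n,p["eye"],p["orientation"],p["fx"],p["k1"])
    for l in("trigger_pad","release_pad","tray_mid","stop_face"):
        for d in spot_point(p,l)[:4]:
            w=world(p,d["at"]); print(l,round(d["score"],2),w.round(3),pix(p,w).round())
print(r.sense())
```

```text
scene [ 0.99803429 -0.45943299  1.06130075] [-1.44477239e+02  9.30115063e-02  4.90201945e+01] 464.7266395772445 -0.021807150547357115
trigger_pad 0.83 [ 0.499 -0.199  0.123] [257. 285.]
release_pad 0.72 [ 0.464 -0.008  0.069] [310. 245.]
release_pad 0.66 [ 0.502 -0.197  0.124] [259. 285.]
tray_mid 0.94 [ 0.757 -0.31   0.02 ] [293. 415.]
tray_mid 0.89 [0.438 0.133 0.032] [342. 220.]
tray_mid 0.89 [ 0.183 -0.291  0.022] [165. 247.]
tray_mid 0.62 [0.699 0.208 0.02 ] [429. 267.]
stop_face 0.7 [0.43  0.227 0.033] [364. 201.]
top [ 0.38498627 -0.03704324  1.42688552] [-176.81418056    0.67911419  -88.99447131] 621.694269249199 -0.21688597132184778
trigger_pad 0.87 [ 0.509 -0.197  0.124] [413. 216.]
trigger_pad 0.16 [0.427 0.225 0.029] [221. 253.]
release_pad 0.66 [ 0.471 -0.007  0.071] [323. 234.]
tray_mid 0.81 [ 0.758 -0.311  0.019] [456. 115.]
tray_mid 0.64 [0.446 0.135 0.03 ] [261. 245.]
tray_mid 0.62 [0.703 0.21  0.021] [232. 134.]
tray_mid 0.58 [ 0.183 -0.293  0.022] [447. 364.]
stop_face 0.89 [0.431 0.225 0.031] [221. 251.]
{'time_s': 0.65, 'joint_pos': array([-7.31097876e+01,  4.97742088e+00,  1.00784056e+01,  9.50999667e+01,
        8.31462635e-04,  8.99987885e+01]), 'joint_vel': array([ 0.01092782, -0.03258247, -0.01135816,  0.03155623,  0.03302243,
       -0.03809808]), 'joint_efforts': array([ 2.07524114e-03, -5.19892645e+01,  4.64748502e+01,  1.14970211e-03,
        6.45416520e-06,  3.28449033e-06]), 'eef_pos': array([ 0.15979807, -0.52626634,  0.23130006]), 'tcp_rot': array([ 1.79998982e+02, -8.31441109e-04,  1.68914239e+01]), 'contact_force': array([-0.85873846,  0.42195941,  0.90292021]), 'torque': array([0.04539356, 0.02563226, 0.00730878]), 'finger_force': 0.0, 'finger_gap': 1.0019128498702432}
```

View pics/scene0.png

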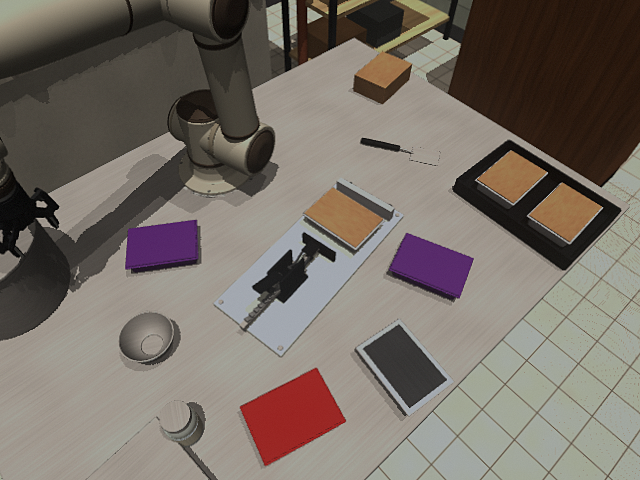

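View pics/top0.png

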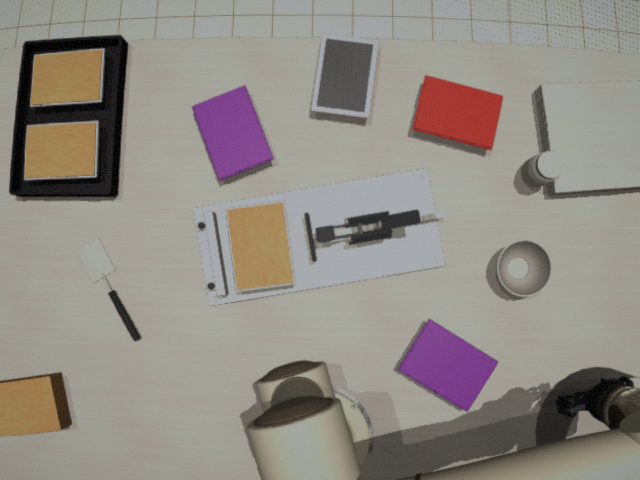

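The scene view shows the clamp on the white board: trigger at about (257,285), release paddle (310,246), tray (342,220), stop (364,201). In the top view these are at (413,216), (323,234), (261,245) and (221,251).

tray_mid candidates in the top view are the brown-lidded tray on the board (261,245), purple (232,134), purple (447,364) and red (456,115), plus the lidded trays in the black crate (65,115). Only the one at (261,245) is brown-lidded and between jaw and stop. I'll confirm it in a crop.

Run:
```python
from h import *
p=cams.capture("top"); f=p["frame"].copy()
c=cv2.resize(f[160:310,190:450],None,fx=3,fy=3,interpolation=cv2.INTER_CUBIC)
for w in([.501,-.198,.124],[.468,-.008,.069],[.442,.134,.033],[.4305,.226,.033]):
    q=(pix(p,w)-[190,160])*3; cv2.circle(c,tuple(int(v) for v in q),4,(0,0,255),1)
cv2.imwrite("pics/crop.png",c)
```

```text
(no output)
```

View pics/crop.png

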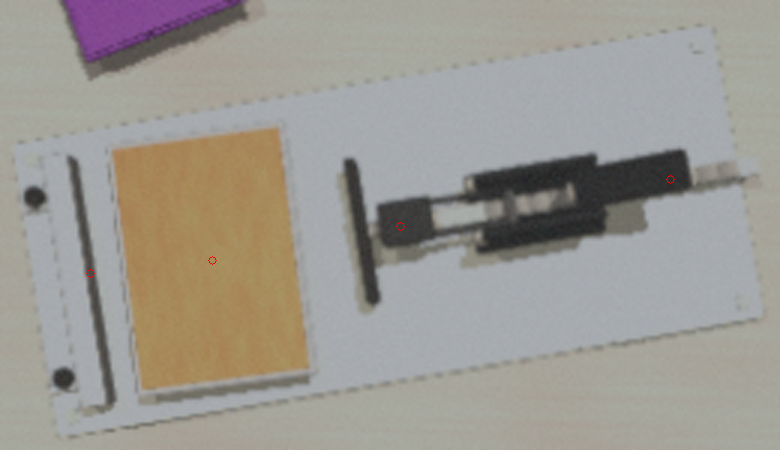

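The crop confirms it. The brown-lidded tray is between the jaw plate (345–380 col) and the stop, and the trigger's centreline is about 4 mm further out than my mark. I'll use trigger (0.504,-0.198), release (0.470,-0.009) and clamp yaw 99.6°.

```bash
python3 -m jog '{"translation":[[0.053,-0.0267,0],[0.053,-0.0267,0],[0.053,-0.0267,0],[0.053,-0.0267,0],[0.053,-0.0267,0],[0.053,-0.0267,0],[0.053,-0.0267,0],[0.053,-0.0267,0],[0,0,0.011],[0,0,0.011],[0,0,0.011],[0,0,0.011],[0,0,0.011],[0,0,0.011],[0,0,0.011],[0,0,0.011],[0,0,0]],"angular":[[0,0,0],[0,0,0],[0,0,0],[0,0,0],[0,0,0],[0,0,0],[0,0,0],[0,0,0],[0,0,-10.34],[0,0,-10.34],[0,0,-10.34],[0,0,-10.34],[0,0,-10.34],[0,0,-10.34],[0,0,-10.34],[0,0,-10.34],[0,0,0]],"jaw":[1,1,1,1,1,1,1,1,1,1,1,1,1,1,1,1,1]}'
```

```text
time_s: 2.82
eef_pos: [0.503, -0.1985, 0.1426]
tcp_rot: [-179.9, -0.0, 99.5]
contact_force: [0.1, 0.0, 0.7]
finger_gap: 0.0
finger_force: 0.0
```

```bash
python3 -m jog '{"translation":[[0,0,0.015],[0,0,0.015],[0,0,0.015],[0,0,0.015],[0,0,0]],"angular":[[0,0,0],[0,0,0],[0,0,0],[0,0,0],[0,0,0]],"jaw":[1,1,1,1,1]}'
```

```text
time_s: 3.45
eef_pos: [0.5034, -0.1985, 0.0823]
tcp_rot: [-180.0, -0.0, 99.6]
contact_force: [0.9, -0.6, 3.9]
finger_gap: 0.002
finger_force: 1.7
```

```bash
python3 -m jog '{"translation":[[0,0,0.003],[0,0,0]],"angular":[[0,0,0],[0,0,0]],"jaw":[1,1]}'
```

```text
time_s: 3.7
eef_pos: [0.5035, -0.1984, 0.0807]
tcp_rot: [180.0, -0.0, 99.6]
contact_force: [-0.5, 1.0, 7.0]
finger_gap: -0.001
finger_force: 2.8
```

```bash
python3 -m jog '{"translation":[[0,0,0.003],[0,0,0]],"angular":[[0,0,0],[0,0,0]],"jaw":[1,1]}'
python3 - <<'E'
from h import *
p=cams.capture("top"); f=p["frame"]
a=cv2.resize(f[160:310,190:450],None,fx=2,fy=2,interpolation=cv2.INTER_CUBIC)
p=cams.capture("scene"); b=cv2.resize(p["frame"][170:360,200:460],None,fx=3,fy=3)[:, :780]
cv2.imwrite("pics/a.png",b[:570])
E
```

```text
time_s: 3.95
eef_pos: [0.5036, -0.1984, 0.0781]
tcp_rot: [179.9, -0.0, 99.6]
contact_force: [-1.7, 2.0, 8.8]
finger_gap: -0.002
finger_force: 3.5
```

View pics/a.png

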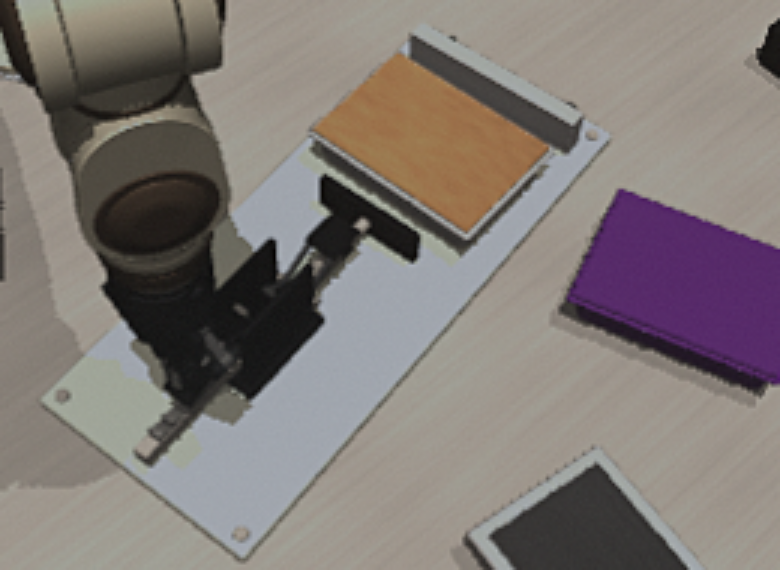

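The finger is on the trigger and the jaw plate (370,215) has moved ahead of the paddle (330,235) with the rod showing. I'll press on to find the end stop.

```bash
python3 -m jog '{"translation":[[0,0,0.003],[0,0,0]],"angular":[[0,0,0],[0,0,0]],"jaw":[1,1]}'
```

```text
time_s: 4.3
eef_pos: [0.5039, -0.1984, 0.0774]
tcp_rot: [179.8, 0.0, 99.6]
contact_force: [-7.3, 5.1, 25.1]
finger_gap: 0.001
finger_force: 10.6
```

```bash
python3 -m jog '{"translation":[[0,0,0.002],[0,0,0]],"angular":[[0,0,0],[0,0,0]],"jaw":[1,1]}'
```

```text
time_s: 4.55
eef_pos: [0.504, -0.1983, 0.077]
tcp_rot: [179.8, 0.1, 99.6]
contact_force: [-10.9, 7.0, 36.2]
finger_gap: 0.002
finger_force: 15.6
```

```bash
python3 -m jog '{"translation":[[0,0,-0.022],[0,0,-0.022],[0,0,-0.022],[0,0,0],[0,0,0],[0,0,0.02],[0,0,0.02],[0,0,0.015],[0,0,0.01],[0,0,0],[0,0,0]],"angular":[[0,0,0],[0,0,0],[0,0,0],[0,0,0],[0,0,0],[0,0,0],[0,0,0],[0,0,0],[0,0,0],[0,0,0],[0,0,0]],"jaw":[1,1,1,1,1,1,1,1,1,1,1]}'
python3 - <<'E'
from h import *
for n in("scene","top"):
    p=cams.capture(n)
    for l in("tray_mid","stop_face"):
        for d in spot_point(p,l)[:4]:
            w=world(p,d["at"])
            if .35<w[0]<.5 and w[1]>0: print(n,l,w.round(3))
cv2.imwrite("pics/b.png",cv2.resize(p["frame"][160:310,190:450],None,fx=3,fy=3,interpolation=cv2.INTER_CUBIC))
E
```

```text
time_s: 5.92
eef_pos: [0.5041, -0.1987, 0.0768]
tcp_rot: [179.8, 0.1, 99.6]
contact_force: [-9.3, 4.0, 32.8]
finger_gap: 0.002
finger_force: 14.8
scene tray_mid [0.443 0.134 0.033]
scene stop_face [0.428 0.229 0.039]
top tray_mid [0.447 0.133 0.031]
top stop_face [0.431 0.226 0.033]
```

View pics/b.png

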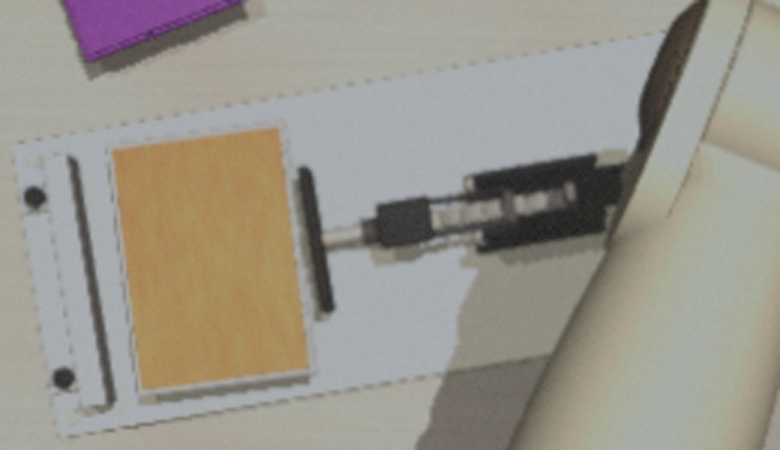

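After two strokes the jaw plate (315,240) is about touching the tray, and the tray–stop gap is still about 25 mm. Two strokes should bring the tray to the stop and a third should clamp it.

```bash
python3 -m jog '{"translation":[[0,0,-0.022],[0,0,-0.022],[0,0,-0.021],[0,0,0],[0,0,0],[0,0,0.02],[0,0,0.02],[0,0,0.015],[0,0,0.01],[0,0,0],[0,0,0]],"angular":[[0,0,0],[0,0,0],[0,0,0],[0,0,0],[0,0,0],[0,0,0],[0,0,0],[0,0,0],[0,0,0],[0,0,0],[0,0,0]],"jaw":[1,1,1,1,1,1,1,1,1,1,1]}'
```

```text
time_s: 7.6
eef_pos: [0.504, -0.1986, 0.0768]
tcp_rot: [179.8, 0.1, 99.6]
contact_force: [-10.1, 5.5, 35.2]
finger_gap: 0.003
finger_force: 15.5
```

```bash
python3 -m jog '{"translation":[[0,0,-0.022],[0,0,-0.022],[0,0,-0.021],[0,0,0],[0,0,0],[0,0,0.02],[0,0,0.02],[0,0,0.015],[0,0,0.01],[0,0,0],[0,0,0]],"angular":[[0,0,0],[0,0,0],[0,0,0],[0,0,0],[0,0,0],[0,0,0],[0,0,0],[0,0,0],[0,0,0],[0,0,0],[0,0,0]],"jaw":[1,1,1,1,1,1,1,1,1,1,1]}'
python3 - <<'E'
from h import *
for n in("scene","top"):
    p=cams.capture(n)
    for l in("tray_mid","stop_face"):
        for d in spot_point(p,l)[:4]:
            w=world(p,d["at"])
            if .35<w[0]<.5 and w[1]>0: print(n,l,w.round(3))
cv2.imwrite("pics/c.png",cv2.resize(p["frame"][160:310,190:450],None,fx=3,fy=3,interpolation=cv2.INTER_CUBIC))
E
```

```text
time_s: 8.98
eef_pos: [0.5041, -0.1986, 0.0768]
tcp_rot: [179.8, 0.1, 99.6]
contact_force: [-10.9, 4.7, 36.4]
finger_gap: 0.004
finger_force: 15.7
scene stop_face [0.428 0.224 0.031]
top tray_mid [0.439 0.155 0.032]
```

View pics/c.png

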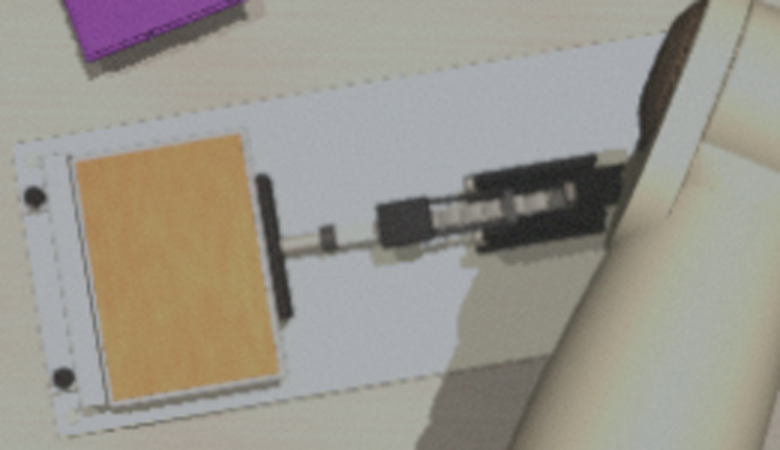

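After four strokes the tray's left edge (90,280) is at the stop. I'll give one more full stroke to clamp it.

```bash
python3 -m jog '{"translation":[[0,0,-0.022],[0,0,-0.022],[0,0,-0.021],[0,0,0],[0,0,0],[0,0,0.02],[0,0,0.02],[0,0,0.015],[0,0,0.01],[0,0,0],[0,0,0],[0,0,0],[0,0,0]],"angular":[[0,0,0],[0,0,0],[0,0,0],[0,0,0],[0,0,0],[0,0,0],[0,0,0],[0,0,0],[0,0,0],[0,0,0],[0,0,0],[0,0,0],[0,0,0]],"jaw":[1,1,1,1,1,1,1,1,1,1,1,1,1]}'
python3 - <<'E'
from h import *
p=cams.capture("top")
cv2.imwrite("pics/d.png",cv2.resize(p["frame"][160:310,190:450],None,fx=3,fy=3,interpolation=cv2.INTER_CUBIC))
E
```

```text
time_s: 10.9
eef_pos: [0.5043, -0.1988, 0.0769]
tcp_rot: [179.8, 0.1, 99.6]
contact_force: [-8.5, 3.8, 35.3]
finger_gap: 0.001
finger_force: 15.6
```

View pics/d.png

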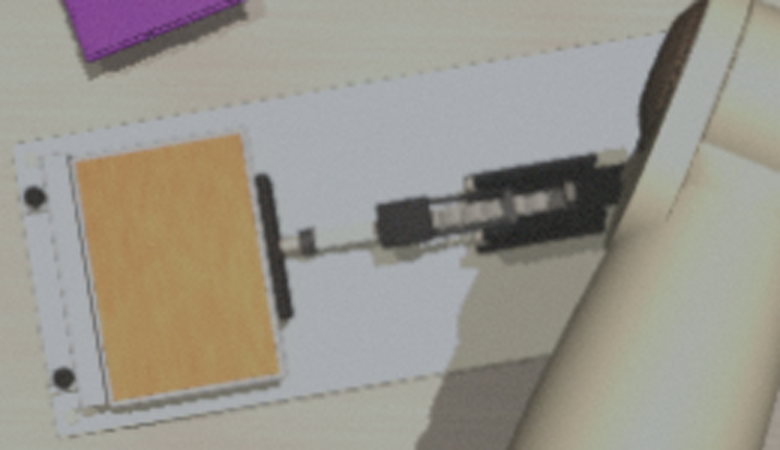

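The tray and jaw plate have not moved, while the bar collar went from (327,237) to (307,240). The jaw spring is compressed a full tooth, so the tray is clamped. Next I'll raise and move over the release paddle.

```bash
python3 -m jog '{"translation":[[0,0,-0.022],[0,0,-0.022],[0,0,-0.028],[0,0,0],[0.048,0,0],[0.048,-0.0015,0],[0.048,0,0],[0.048,0,0],[0,0,0.022],[0,0,0.022],[0,0,0.01],[0,0,0]],"angular":[[0,0,0],[0,0,0],[0,0,0],[0,0,0],[0,0,0],[0,0,0],[0,0,0],[0,0,0],[0,0,0],[0,0,0],[0,0,0],[0,0,0]],"jaw":[1,1,1,1,1,1,1,1,1,1,1,1]}'
python3 - <<'E'
from h import *
p=cams.capture("scene")
cv2.imwrite("pics/e.png",cv2.resize(p["frame"][170:360,200:460],None,fx=3,fy=3))
E
```

```text
time_s: 12.45
eef_pos: [0.4691, -0.0097, 0.09]
tcp_rot: [-179.9, -0.0, 99.6]
contact_force: [0.3, 0.4, 0.4]
finger_gap: 0.004
finger_force: 0.0
```

View pics/e.png

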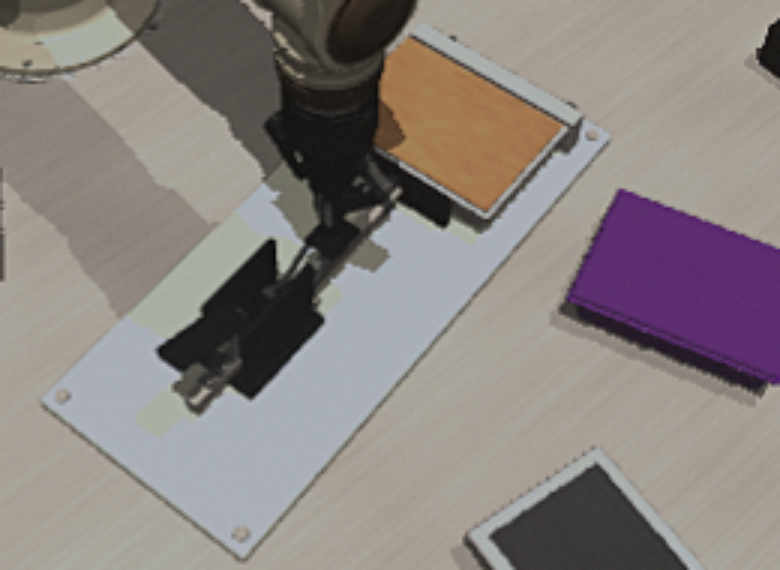

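The fingertip stands above the paddle (330,235), with the jaw and tray clear ahead. Now I'll press.

```bash
python3 -m jog '{"translation":[[0,0,0.012],[0,0,0.012],[0,0,0.008],[0,0,0.006],[0,0,0.002],[0,0,0],[0,0,0],[0,0,0]],"angular":[[0,0,0],[0,0,0],[0,0,0],[0,0,0],[0,0,0],[0,0,0],[0,0,0],[0,0,0]],"jaw":[1,1,1,1,1,1,1,1]}'
```

```text
time_s: 13.5
eef_pos: [0.47, -0.0091, 0.0525]
tcp_rot: [179.9, -0.1, 99.6]
contact_force: [-6.4, 5.6, 14.9]
finger_gap: -0.0
finger_force: 7.6
```

Pressed 16.5 mm. I'll add a touch more, hold, then look.

```bash
python3 -m jog '{"translation":[[0,0,0.002],[0,0,0],[0,0,0],[0,0,0],[0,0,0],[0,0,0],[0,0,0],[0,0,0],[0,0,0],[0,0,0]],"angular":[[0,0,0],[0,0,0],[0,0,0],[0,0,0],[0,0,0],[0,0,0],[0,0,0],[0,0,0],[0,0,0],[0,0,0]],"jaw":[1,1,1,1,1,1,1,1,1,1]}'
python3 - <<'E'
from h import *
p=cams.capture("scene")
cv2.imwrite("pics/f.png",cv2.resize(p["frame"][170:360,200:460],None,fx=3,fy=3))
E
```

```text
time_s: 14.75
eef_pos: [0.4701, -0.0091, 0.0519]
tcp_rot: [179.9, -0.0, 99.6]
contact_force: [-10.4, 6.8, 27.0]
finger_gap: 0.0
finger_force: 13.8
```

View pics/f.png

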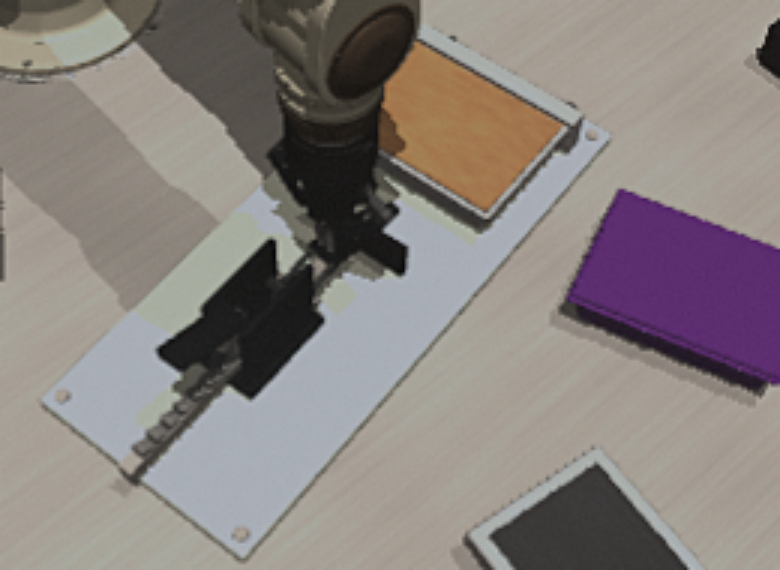

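The bar's rear end is at (132,470), which matches its first picture, so the jaw is home; the tray is still at the stop. I'll lift off straight up.

```bash
python3 -m jog '{"translation":[[0,0,-0.01],[0,0,-0.02],[0,0,-0.04],[0,0,-0.05],[0,0,-0.05],[-0.05,0,-0.02],[-0.06,0,0],[-0.06,0,0],[-0.05,0,0],[0,0,0],[0,0,0],[0,0,0]],"angular":[[0,0,0],[0,0,0],[0,0,0],[0,0,0],[0,0,0],[0,0,0],[0,0,0],[0,0,0],[0,0,0],[0,0,0],[0,0,0],[0,0,0]],"jaw":[1,1,1,1,1,1,1,1,1,1,1,1]}'
python3 - <<'E'
from h import *
p=cams.capture("top")
cv2.imwrite("pics/g.png",cv2.resize(p["frame"][160:310,190:450],None,fx=3,fy=3,interpolation=cv2.INTER_CUBIC))
E
```

```text
time_s: 16.3
eef_pos: [0.5066, -0.2257, 0.2395]
tcp_rot: [180.0, 0.0, 99.7]
contact_force: [-0.7, 1.0, 0.7]
finger_gap: 0.0
finger_force: 0.0
```

View pics/g.png

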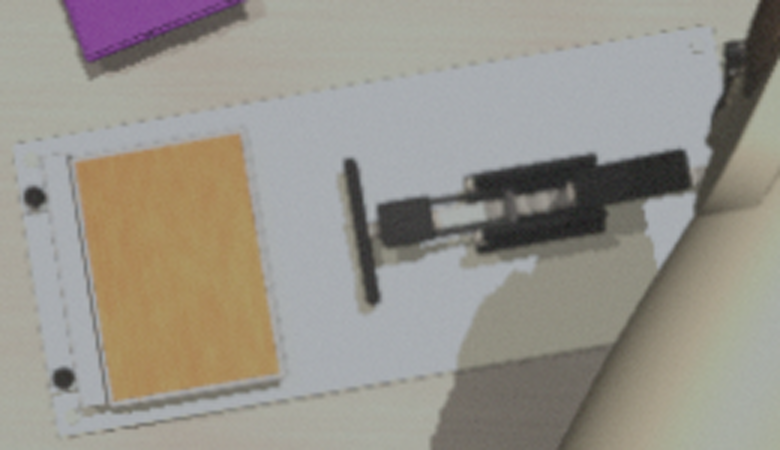

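The jaw plate (360,230) is exactly where it started, the tray is flush and square at the stop, and the robot is clear.

```bash
python3 -c "from cell import r; print(r.close_job())"
```

```text
the job is handed in; nothing more can be done
None
```

I handed the job in at about 16 s: five full trigger strokes clamped the tray, the release slid the jaw home, and the last picture shows the tray flush and square at the stop; the verdict was not shown.

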